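# Slide the drip sheet into the rack over the dish

### The job

Pick up the flat steel sheet by its wooden grip and slide it, grip end last, into the mouth of the rack, onto the lowest pair of runners that passes clear above the dish standing in the rack. Push it gently home until you feel the back stop, then set its rear edge down behind the little front lips so that it lies flat on the runners, and let go. Do not force the sheet against the rack, and leave the dishes, the skimmer and the glass stopper where they are.

Things in the scene. Friction and masses are not known exactly. Their poses are not given: they have to be found in the camera images.
- rack: Fixed steel rack, 135 mm deep, 196 wide, 184 high, open at top and mouth, no floor. Origin: on the work surface, 50 mm behind its front posts' faces; +x points into it (the way the sheet slides), so the mouth faces -x; z up. Three pairs of C-shaped runners, left and right along x, floors (where a seated sheet's underside lies) 62, 104, 146 mm up. Over 18 N between sheet and rack is too much.
- rack_low (a point): On the rack's x = y = 0 axis at the floor height of the lowest runners, 62 mm. Every channel: 17 mm high inside, floor 14 mm wide, side webs 155 mm apart inside (sheet: 150). At its mouth a lip 5 mm high, 5 mm deep crosses the floor, with a small ramp before it; flared guides at top and sides reach about 12 mm farther out.
- rack_mid (a point): The same for the middle runners, 104 mm. The runners are clamped in the rack at a depth that is NOT measured: the rigid back stop faces lie anywhere from rack x = 45 to 81 mm. From stop face to the back face of the lip is always 124 mm (lip at x = -79 to -43), for a sheet 120 mm long: 4 mm of play.
- rack_top (a point): The same for the top runners, 146 mm. Flare tips lie about 143 mm before the stop faces (rack x = -98 to -62). A sheet not pushed in far enough rests with its rear edge on the lips and is not seated.
- sheet: Flat stainless sheet 120 (x) by 150 mm (y), 4 thick, about 0.16 kg. Origin: plate centre, underside; +x edge goes in first, z up. A neck 26 mm wide runs back to x = -180; on it stands a wooden grip, x = -175 to -105, 20 mm thick (y), top 50 mm above the underside. Pinch it from above at x = -140 to stay clear of the rack. Centre of mass near x = -30. Starts flat on the work surface.
- sheet_lead (a point): Middle of the sheet's leading edge, underside (sheet x = 60 mm).
- sheet_rear (a point): Middle of the sheet's rear edge where the neck begins, underside (sheet x = -60 mm).
- bowl: Low white ceramic sauce bowl, 90 mm across, 42 mm high; fits under the lowest runners (62 mm). One of bowl, deep_bowl and tumbler stands in the rack, within 20 mm of its origin; the other two stand elsewhere. Standing free on the work surface. Origin: centre of its underside.
- deep_bowl: Deep straight white ceramic sauce bowl, 84 mm across, 84 mm high; too high for the lowest runners, fits under the middle ones (104 mm). Standing free on the work surface. Origin: centre of its underside.
- tumbler: Steel tumbler, 76 mm across, 126 mm high; fits only under the top runners (146 mm). Standing free on the work surface. Origin: centre of its underside.
- skimmer: Wooden skimmer lying flat, 315 mm long, a disc 90 mm across at its +x end. Origin: on the work surface, 110 mm from the disc's centre along its handle. To be left alone.
- stopper: Glass cruet stopper, 44 mm across, 50 mm high. Origin: centre of its underside. To be left alone.

How it is judged:
On the way:
1. the sheet's leading edge has entered the lowest pair of runners that clears the dish in the rack (((horizontal distance between bowl and rack below 0.05 m and z of sheet_lead in the frame of rack between 0.058 and 0.08 m and x of sheet_lead in the frame of rack between -0.02 and 0.1 m and y of sheet_lead in the frame of rack between -0.01 and 0.01 m) or (horizontal distance between deep_bowl and rack below 0.05 m and z of sheet_lead in the frame of rack between 0.1 and 0.122 m and x of sheet_lead in the frame of rack between -0.02 and 0.1 m and y of sheet_lead in the frame of rack between -0.01 and 0.01 m) or (horizontal distance between tumbler and rack below 0.05 m and z of sheet_lead in the frame of rack between 0.142 and 0.164 m and x of sheet_lead in the frame of rack between -0.02 and 0.1 m and y of sheet_lead in the frame of rack between -0.01 and 0.01 m))), for 0.1 s.
At the end, for the whole second after the job is handed in: Sheet at rest on the lowest runners that clear the dish in the rack; leading and rear edge both within 2.5 mm of the runner floor height (rear edge down behind the lips), centred to 6 mm, straight to 0.06 rad, leading edge 38 to 85 mm past the rack's origin (((horizontal distance between bowl and rack below 0.05 m and z of sheet_lead in the frame of rack between 0.0595 and 0.0645 m and z of sheet_rear in the frame of rack between 0.0595 and 0.0645 m) or (horizontal distance between deep_bowl and rack below 0.05 m and z of sheet_lead in the frame of rack between 0.1015 and 0.1065 m and z of sheet_rear in the frame of rack between 0.1015 and 0.1065 m) or (horizontal distance between tumbler and rack below 0.05 m and z of sheet_lead in the frame of rack between 0.1435 and 0.1485 m and z of sheet_rear in the frame of rack between 0.1435 and 0.1485 m)) and x of sheet_lead in the frame of rack between 0.038 and 0.085 m and y of sheet in the frame of rack between -0.006 and 0.006 m and angle between the x axis of sheet and the x axis of rack, either way round below 0.06 rad and linear speed of sheet below 0.02 m/s); the robot touches nothing.
It fails at once if the sheet is pressed on the rack with more than 18 N (contact force between sheet and rack above 18 N).
It fails at once if a dish is moved more than 20 mm (distance of any of bowl, deep_bowl, tumbler from where it was at the start of the episode above 0.02 m).
It fails at once if the skimmer or the stopper is moved more than 20 mm (distance of any of skimmer, stopper from where it was at the start of the episode above 0.02 m).
It also fails if it takes over 58 s, if anything falls off the work surface, if the arm or the gripper's body presses on something with over 40 N, if the wrist force passes 120 N, or if a joint passes its speed limit or range.

### The arm

A 6-joint arm with a two-finger parallel gripper is mounted at the origin on the work surface. World frame = base frame: x ahead of the robot, y to its left, z up, the work surface at z = 0. Lengths are in m, angles in rad, forces in N, time in s.
With the tool pointing down it reaches from about 0.35 to 0.975 m from the base axis. Payload 7.1 kg.
Tool frame: the origin (TCP) lies midway between the tips of the shut fingers; the grasp point (between the pads) lies 19 mm behind it; z points along the fingers, x is the direction in which the jaws open and shut, and the axes are right-handed (so a half turn about z gives the same grasp; the last joint's range is limited). The gripper opens to 88 mm and grips with 3 to 60 N. Pads are 20 mm wide; open, the fingers measure 115 mm over their backs; the gripper's body (75 mm by 178 mm) begins 61 mm behind the grasp point.
Start: joints at [1.329, 0.423, 1.63, -0, 1.089, -0.019], TCP at [0.138, 0.61, 0.223] pointing down, gripper open.
Joint ranges: [-3, 3], [-0.9, 2.11], [0.09, 2.58], [-1.31, 4.45], [0.11, 2.69], [-2.54, 2.54]. Speed limits (rad/s): [2.39, 2.39, 3.01, 3.14, 3.14, 3.14].

### API

Orientations are given as a unit quaternion [w, x, y, z].
In Python, from station import move_pose, movel, movej, command_gripper, wait, inverse_kinematics, read_camera, camera_info, MotionError, job_done, get_time, get_joint_pos, get_qvel, get_effort, get_tcp_pos, get_ee_rot, get_ft_force, get_ft_torque, get_grip_width gives the robot as it stands. Calls block until the motion is done:
- move_pose(position, orientation): joint-space move of the TCP to a pose.
- movel(position, frame=None, v=0.15, until_force=None): straight line of the TCP; frame=None keeps the orientation; v is the mean speed in m/s. With until_force (N) it stops when the force on the tool has changed by that much, and returns True; else False.
- movej(angles): joint-space move.
- command_gripper(opening): opening from 0.0 (shut) to 1.0 (fully open); the grip force is fixed at half the most; returns when the fingers have stopped.
- wait(seconds).
- inverse_kinematics(position, orientation): joint angles nearest the present ones, or None.
- read_camera(name): name is "side" or "top" or "wrist"; returns the picture (420x560x3 uint8, red, green, blue); there is no depth.
- camera_info(name): a dict with "intrinsics" (3x3 intrinsics, pixels), "T" (4x4, takes a point from camera to world coordinates); the wrist camera has in their place "tool_from_camera" (4x4, takes a point from camera to tool coordinates, whose origin is the TCP and whose axes are the tool frame's). Camera axes: x right, y up, looking along -z (the intrinsics and any distortion apply to the point x, -y, -z); pixel columns grow to the right and rows downward; lengths in m; the calibration is good to about 2 mm. A picture is of the moment at which its call begins: read the wrist's pose just before it. camera_info takes no time and is no camera call.
A pose or a line that the arm cannot do raises MotionError and nothing moves.
- job_done(): hands the job in, once; it reports no verdict.
Readings, each from a call of its own:
- get_time(): time.
- get_joint_pos(): joint angles.
- get_qvel(): joint speeds.
- get_effort(): joint torques, N m.
- get_tcp_pos(): TCP position.
- get_ee_rot(): TCP orientation.
- get_ft_force(): force on the tool from outside, world axes, zero at the start.
- get_ft_torque(): the same for the moment, N m.
- get_grip_width(): opening from 0.0 (shut) to 1.0 (fully open).
Only numpy, scipy, OpenCV 4.12 (cv2) and the standard library are available. Lean on these libraries where they do the work, as an engineer would, in place of code of your own. Each camera call takes 0.05 s, during which the arm holds its last target.

## Working session

There is one attempt and no reset: what is moved stays moved. The work goes in short steps, each a Python script; the robot and the scene stay as the last script left them, time stands still between calls to the robot, and variables do not carry over. Pictures are saved under pics/ and viewed, and the job is handed in when it is done.

```bash
mkdir -p pics; ls
python3 - <<'E'
from station import *
import cv2,numpy as np
print(get_time(),get_tcp_pos(),get_ee_rot(),get_grip_width())
for n in ["side","top","wrist"]:
    im=read_camera(n); cv2.imwrite(f"pics/{n}0.png",im[:,:,::-1]); i=camera_info(n); print(n,{k:np.round(v,4).tolist() if not isinstance(v,str) else v for k,v in i.items()})
E
```

```text
pics
0.0 [0.13793856 0.60900363 0.22189911] [ 4.69314928e-04  7.81337740e-01  6.24107948e-01 -6.21364166e-04] 0.9996028227339546
side {'intrinsics': [[394.8014, 0.0, 284.6002], [0.0, 394.8014, 209.2226], [0.0, 0.0, 1.0]], 'T': [[0.964, 0.1898, -0.1862, 0.4224], [-0.2659, 0.6858, -0.6774, -0.476], [-0.0009, 0.7025, 0.7116, 0.7593], [0.0, 0.0, 0.0, 1.0]]}
top {'intrinsics': [[473.6825, 0.0, 286.057], [0.0, 473.6825, 216.759], [0.0, 0.0, 1.0]], 'T': [[0.0027, 0.9964, -0.085, 0.4804], [-1.0, 0.0025, -0.0025, 0.1219], [-0.0023, 0.085, 0.9964, 1.3279], [0.0, 0.0, 0.0, 1.0]]}
wrist {'intrinsics': [[316.6611, 0.0, 279.0447], [0.0, 316.6611, 210.2697], [0.0, 0.0, 1.0]], 'tool_from_camera': [[1.0, 0.0007, -0.0001, -0.0004], [0.0006, -0.9679, -0.2515, -0.0688], [-0.0002, 0.2515, -0.9679, -0.1637], [0.0, 0.0, 0.0, 1.0]]}
```

View pics/side0.png

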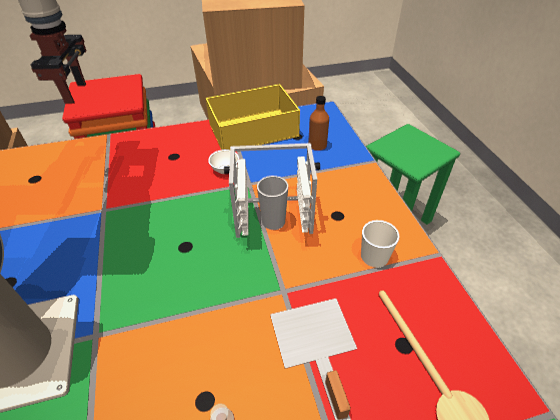

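View pics/top0.png

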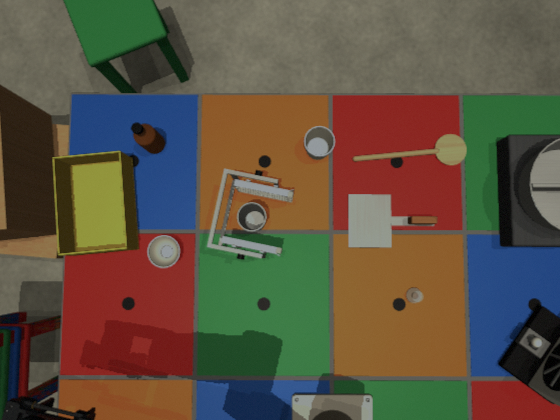

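View pics/wrist0.png

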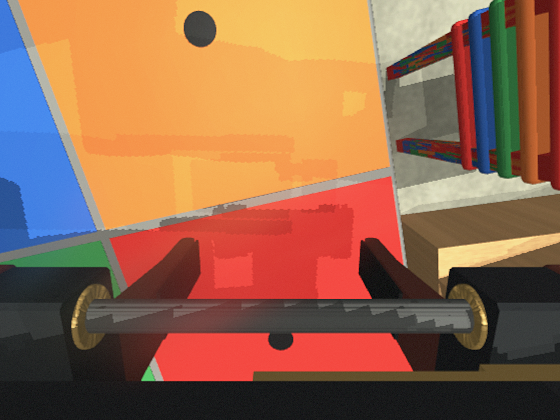

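The tumbler, which looks like tall grey steel, stands in the rack near top px (252,216), so the top runners are the target. The sheet lies at top px (370,220) with its grip to the right, and the rack mouth also faces right in the image. I'll zoom in on these for precise features.

Run:
```python
import cv2
t=cv2.imread("pics/top0.png"); s=cv2.imread("pics/side0.png")
cv2.imwrite("pics/c1.png",cv2.resize(t[155:270,195:305],None,fx=5.2,fy=5.2,interpolation=2)[:600])
cv2.imwrite("pics/c2.png",cv2.resize(t[180:260,335:445],None,fx=7,fy=7,interpolation=2))
cv2.imwrite("pics/c3.png",cv2.resize(s[135:250,215:335],None,fx=5,fy=5,interpolation=2))
```

```text
(no output)
```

View pics/c1.png

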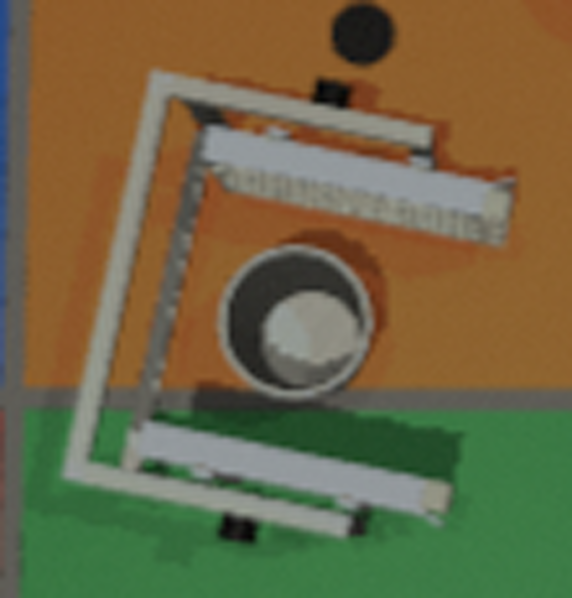

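View pics/c2.png

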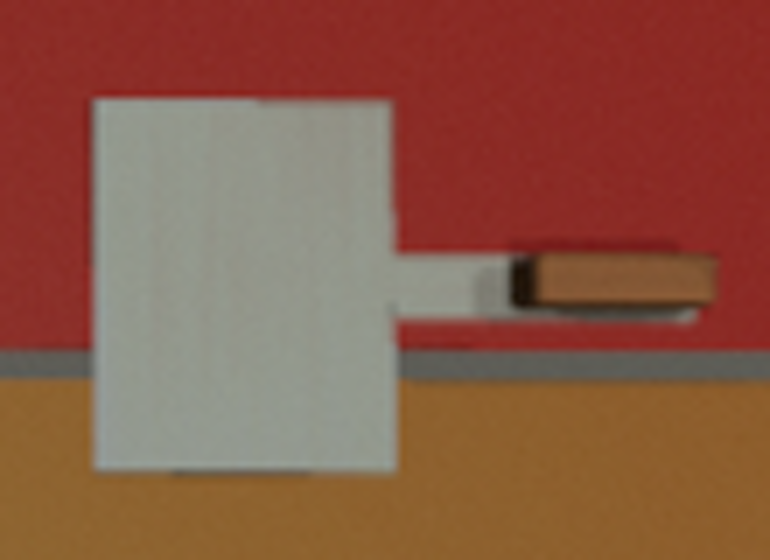

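View pics/c3.png

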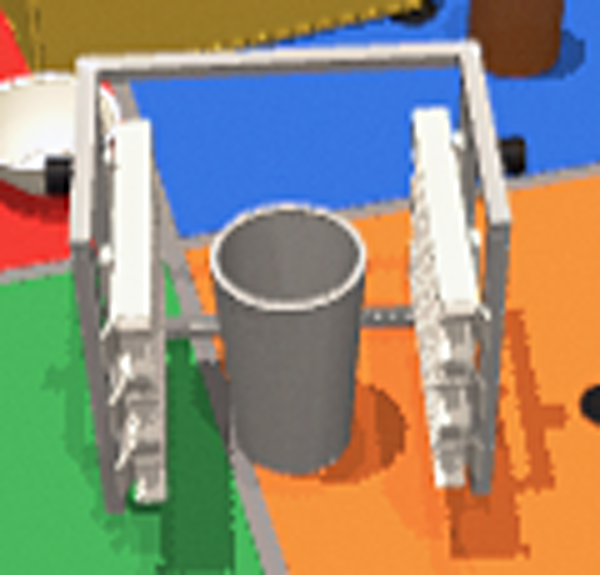

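```bash
cat > h.py <<'E'
from station import *
import cv2,numpy as np
def ray(cam,uv,z,T=None):
    i=camera_info(cam); K=np.array(i["intrinsics"]); T=np.array(i["T"]) if T is None else T
    d=np.linalg.inv(K)@np.array([uv[0],uv[1],1.]); d=T[:3,:3]@np.array([d[0],-d[1],-d[2]])
    o=T[:3,3]; return o+d*(z-o[2])/d[2]
def proj(cam,P,T=None):
    i=camera_info(cam); K=np.array(i["intrinsics"]); T=np.array(i["T"]) if T is None else T
    c=T[:3,:3].T@(np.array(P)-T[:3,3]); p=K@np.array([c[0],-c[1],-c[2]]); return p[:2]/p[2]
E
python3 - <<'E'
from h import *
def c1(u,v): return ((u+.5)/5.2+195-.5,(v+.5)/5.2+155-.5)
def c2(u,v): return ((u+.5)/7+335-.5,(v+.5)/7+180-.5)
np.set_printoptions(precision=4,suppress=True)
A,B,C,D=[ray("top",c1(*p),.184) for p in [(152,70),(64,477),(435,126),(350,538)]]
print("rack corners",A,B,C,D,"w",np.linalg.norm(A-B),np.linalg.norm(C-D),"d",np.linalg.norm(A-C),np.linalg.norm(B-D))
for a,b in[(A,C),(B,D)]: d=a-b; print("yaw",np.degrees(np.arctan2(d[1],d[0])))
d=A-B; print("yaw perp",np.degrees(np.arctan2(d[1],d[0]))+90)
S=[ray("top",c2(*p),.004) for p in [(93,99),(93,470),(397,470),(391,99)]]
print("sheet",S,[np.linalg.norm(S[i]-S[i-1]) for i in range(4)], np.mean(S,0))
G=[ray("top",c2(*p),.05) for p in [(537,252),(535,303),(714,303),(716,254)]]
print("grip",G,np.mean(G,0),np.linalg.norm(G[0]-G[3]),np.linalg.norm(G[0]-G[1]))
for n,p in dict(tumblerrim=(252,217)).items(): print(n,ray("top",p,.126))
# runner tops: z~165
for p in [(212,125),(515,183),(143,424),(447,486)]: print("runner",ray("top",c1(*p),.167))
E
```

```text
rack corners [0.6972 0.2774 0.184 ] [0.506  0.3155 0.184 ] [0.6709 0.1441 0.184 ] [0.4782 0.1827 0.184 ] w 0.19499335360445494 0.19655176530681748 d 0.13580185722139984 0.13574566551944242
yaw 78.82939343884753
yaw 78.17166165144818
yaw perp 78.71010036729938
sheet [array([ 0.659 , -0.0486,  0.004 ]), array([ 0.51  , -0.0473,  0.004 ]), array([ 0.5103, -0.1684,  0.004 ]), array([ 0.6592, -0.1684,  0.004 ])] [np.float64(0.11981685046314071), np.float64(0.1489918783281271), np.float64(0.12106892011914466), np.float64(0.14895203832649584)] [ 0.5846 -0.1082  0.004 ]
grip [array([ 0.5935, -0.2138,  0.05  ]), array([ 0.5738, -0.2126,  0.05  ]), array([ 0.5739, -0.2817,  0.05  ]), array([ 0.5929, -0.2829,  0.05  ])] [ 0.5835 -0.2477  0.05  ] 0.06914267523310233 0.019806217501376587
tumblerrim [0.5821 0.2117 0.126 ]
runner [0.674  0.2507 0.167 ]
runner [0.6464 0.1063 0.167 ]
runner [0.5314 0.2816 0.167 ]
runner [0.5026 0.1381 0.167 ]
```

The measured sizes match the spec. Rack corners are 195–196.5 by 136 mm (196 by 135 given), the sheet is 120 by 149 mm, and the grip is 69 by 20 mm. The rack yaw is about 78.6° with its origin near (0.5845, 0.2127). The tumbler is within 3 mm of that origin, so the target is the top runners. Next is the grasp.

```bash
cat >> h.py <<'E'
def down(th): return [0,np.cos(th/2),np.sin(th/2),0]
np.set_printoptions(precision=4,suppress=True)
E
python3 - <<'E'
from h import *
p=get_tcp_pos(); movel([p[0],p[1],.32],v=.3)
g=[.5838,-.2477]
move_pose([*g,.30],down(0.0)); print(get_time(),get_tcp_pos(),get_joint_pos())
movel([*g,.08],v=.2); 
print(movel([*g,.012],v=.06,until_force=8)); print(get_time(),get_tcp_pos(),get_ft_force(),get_ft_torque())
im=read_camera("wrist"); cv2.imwrite("pics/w1.png",im[:,:,::-1])
E
```

```text
3.9917 [ 0.5841 -0.247   0.3   ] [-0.4189  0.3627  1.5353  0.0001  1.2436 -0.42  ]
False
6.525 [ 0.5841 -0.2478  0.0124] [0.5408 0.3799 0.2202] [-0.0356  0.0558  0.0277]
```

View pics/w1.png

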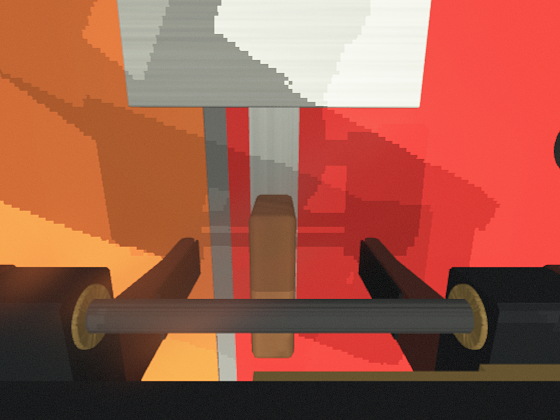

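The wrist picture shows the open fingers straddling the grip (px 250–295, with the fingers at about 200 and 360), and the sheet square to the tool. Next I'll grip, lift and check for droop.

Run:
```python
from h import *
command_gripper(0.0); print(get_time(),get_grip_width()*88,get_tcp_pos(),get_ft_force())
im=read_camera("wrist"); cv2.imwrite("pics/w2.png",im[:,:,::-1])
p=get_tcp_pos(); movel([p[0],p[1],.24],v=.15)
yaw=np.radians(78.6); o=np.array([.5845,.2127]); ex=np.array([np.cos(yaw),np.sin(yaw)])
t=o-ex*.335
move_pose([*t,.24],down(yaw-np.pi/2)); movel([*t,.167],v=.15)
wait(.2); print(get_time(),get_tcp_pos(),get_ft_force(),get_ft_torque(),get_joint_pos())
for n in ["side","top","wrist"]:
    im=read_camera(n); cv2.imwrite(f"pics/{n}3.png",im[:,:,::-1])
t=cv2.imread("pics/top3.png"); s=cv2.imread("pics/side3.png")
cv2.imwrite("pics/t3.png",cv2.resize(t[155:270,200:360],None,fx=5,fy=5,interpolation=2))
cv2.imwrite("pics/s3.png",cv2.resize(s[130:280,200:360],None,fx=4,fy=4,interpolation=2))
```

```text
7.625 19.7211823582356 [ 0.5838 -0.2477  0.012 ] [-1.0361 -0.1596 -0.4538]
10.8167 [ 0.5191 -0.116   0.168 ] [ 0.3927  0.1546 -1.2619] [-0.2008  0.1284  0.009 ] [-0.2422  0.3609  1.879  -0.      0.8997 -0.0431]
```

View pics/t3.png

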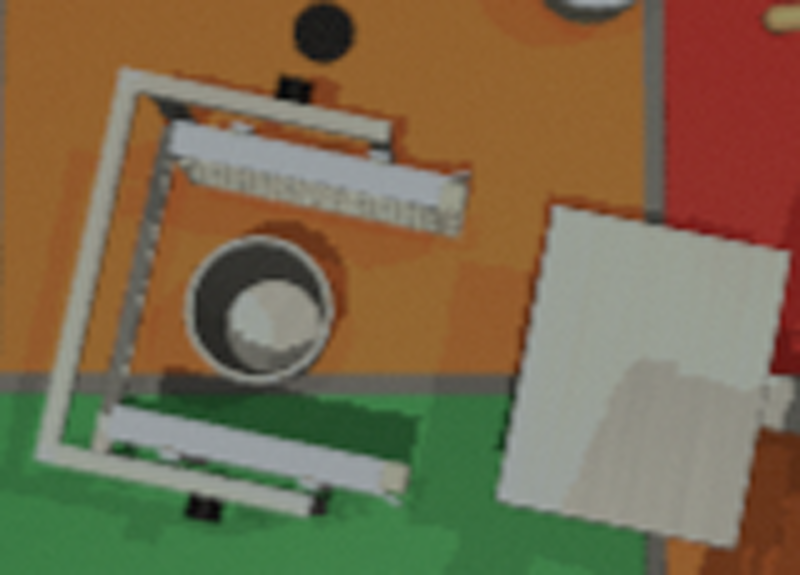

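View pics/s3.png

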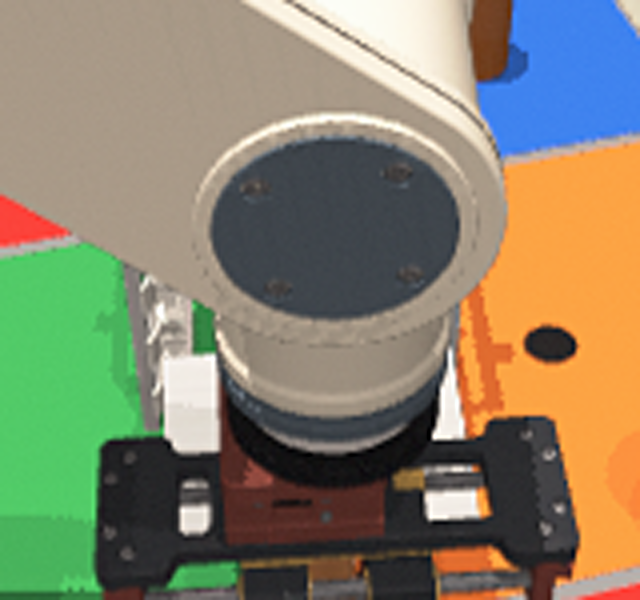

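View pics/wrist3.png

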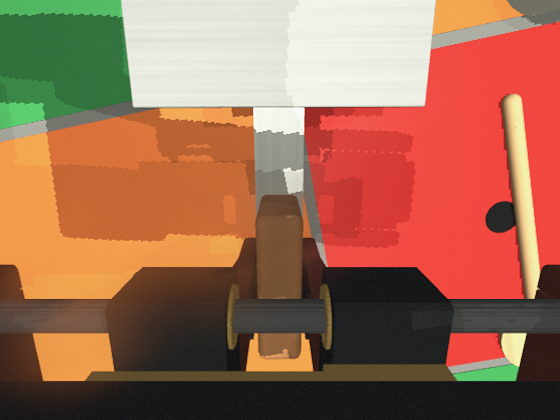

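View pics/w2.png

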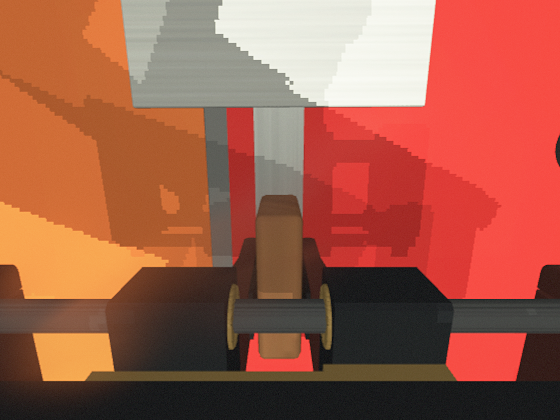

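The sheet's rear edge is at row 106 in the wrist view both before and after the lift, so there is no droop. Next I'll compare the sheet and runner centrelines in the same top view.

Run:
```python
from h import *
def c(u,v): return ((u+.5)/5+200-.5,(v+.5)/5+155-.5)
R=lambda pts,z:np.array([ray("top",c(*p),z)[:2] for p in pts])
rk=R([(123,68),(37,460),(392,121),(309,517)],.184)
print("rack corners",rk.tolist())
ax=(rk[0]-rk[2]+rk[1]-rk[3]); yw=np.arctan2(ax[1],ax[0]); pr=rk[0]-rk[1]; yw2=np.arctan2(pr[1],pr[0])+np.pi/2
print(np.degrees([yw,yw2]))
yaw=(yw*135*2+yw2*196)/(466); ex=np.array([np.cos(yaw),np.sin(yaw)]); ey=np.array([-ex[1],ex[0]])
o=rk.mean(0)-ex*.0175; print("o",o,"yaw",np.degrees(yaw))
F=lambda P:np.c_[(P-o)@ex,(P-o)@ey]*1000
print("rack",F(rk))
S=R([(553,205),(498,499),(738,548),(790,253)],.160); print("sheet",F(S),F(S).mean(0))
d=S[0]-S[3]+S[1]-S[2]; e=S[0]-S[1]; print("sheet yaw",np.degrees(np.arctan2(d[1],d[0])),np.degrees(np.arctan2(e[1],e[0]))+90)
print("TCP", F(get_tcp_pos()[None,:2]))
print("runner tops outer u,u, outer l,l, inner l,l",F(R([(178,122),(440,173),(103,440),(380,494),(113,403),(408,462)],.166)))
# sub-pixel sheet via mask
im=cv2.imread("pics/top3.png"); hsv=cv2.cvtColor(im,cv2.COLOR_BGR2HSV); m=((hsv[...,1]<60)&(hsv[...,2]>90)).astype(np.uint8)
n,l,st,ce=cv2.connectedComponentsWithStats(m); 
for i in range(1,n):
    if st[i,4]>60 and 200<ce[i][0]<370 and 150<ce[i][1]<280:
        q=cv2.boxPoints(cv2.minAreaRect(np.argwhere(l==i)[:,::-1].astype(np.float32))); print(st[i],F(np.array([ray("top",p,.160)[:2] for p in q])))
```

```text
rack corners [[0.6968515899561527, 0.2764364873510925], [0.5053250331957211, 0.31528553206073306], [0.6709578704411616, 0.14473552721375363], [0.47829168687540324, 0.18387881457231695]]
[78.6261 78.5337]
o [0.5844 0.2129] yaw 78.5872614176758
rack [[ 84.5033 -97.6679]
 [ 84.6858  97.7589]
 [-49.7173 -98.3466]
 [-49.4718  98.2556]]
sheet [[-135.3335  -76.8802]
 [-137.4269   71.2968]
 [-257.516    71.1775]
 [-255.1442  -76.8956]] [-196.3551   -2.8254]
sheet yaw 78.61942889177175 79.39668065679706
TCP [[-335.1982   -0.5687]]
runner tops outer u,u, outer l,l, inner l,l [[ 55.0997 -79.4835]
 [-77.2948 -80.502 ]
 [ 58.1333  81.9264]
 [-80.2558  80.5451]
 [ 57.1712  63.209 ]
 [-90.5281  62.4941]]
[232 179  61  23 693] [[ 61.3909 -52.1797]
 [ 61.9224 -86.13  ]
 [-91.1499 -86.5012]
 [-91.3153 -52.6339]]
[ 299  196   60   71 3026] [[-134.535    82.8395]
 [-135.3033  -77.5734]
 [-271.0383  -77.0159]
 [-268.744    83.0311]]
[237 202  30  30 391] [[ 45.278   13.2304]
 [  7.0686 -45.4783]
 [-51.7357  -6.6069]
 [-13.4619  51.7495]]
[260 230  41   4 116] [[ -30.71     31.8387]
 [-127.4598   12.0487]
 [-128.9277   19.3126]
 [ -32.2303   39.0934]]
```

The sheet is about 3 mm to the −y side of the runner centre: sheet y is −2.8, and the runner webs are symmetric about +0.6. Both measurements come from one view, so calibration bias cancels. I'll shift the sheet, advance to just before the flares and re-measure.

```bash
cat >> h.py <<'E'
O=np.array([.5844,.2129]); YAW=np.radians(78.59); EX=np.array([np.cos(YAW),np.sin(YAW)]); EY=np.array([-EX[1],EX[0]])
def W(x,y): return O+EX*x+EY*y
def F(P): P=np.atleast_2d(P)[:,:2]; return np.c_[(P-O)@EX,(P-O)@EY]*1000
E
python3 - <<'E'
from h import *
p=get_tcp_pos(); t=W(-.305,.0029); movel([*t,.1665],v=.08); wait(.2)
print(get_time(),get_tcp_pos(),F(get_tcp_pos()),get_ft_force())
im=read_camera("top"); cv2.imwrite("pics/top4.png",im[:,:,::-1])
t=cv2.imread("pics/top4.png"); cv2.imwrite("pics/t4.png",cv2.resize(t[155:270,200:360],None,fx=5,fy=5,interpolation=2))
E
```

```text
11.7 [ 0.5212 -0.0857  0.1665] [[-305.2057    2.8653]] [-0.6869  0.3817 -2.5695]
```

View pics/t4.png

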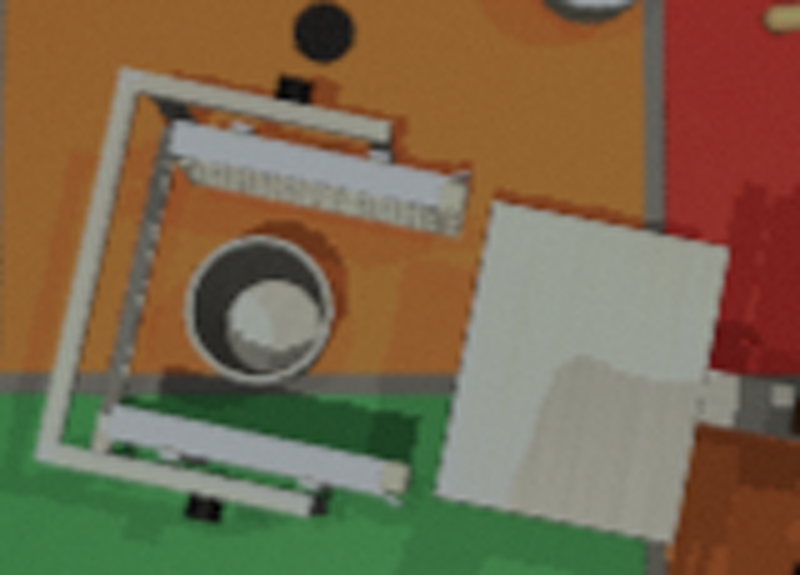

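```bash
cat > edges.py <<'E'
from h import *
def run(fn,zs,shift):
    im=cv2.imread(fn).astype(float); im=cv2.GaussianBlur(im,(0,0),.7)
    def edge(a,b,z,w=3):
        # a,b crop pts (5x, origin 200,155); inlier line through subpixel gradient peaks
        a=np.array(a)/5+[199.6,154.6]; b=np.array(b)/5+[199.6,154.6]; P=[]
        for s in np.linspace(.08,.92,30):
            c=a+(b-a)*s; n=np.array([-(b-a)[1],(b-a)[0]]); n/=np.linalg.norm(n)
            k=np.arange(-w,w+.01,.25); q=(c+k[:,None]*n).astype(np.float32)
            v=np.stack([cv2.remap(im[...,j],q[:,0][None],q[:,1][None],1)[0] for j in range(3)],1)
            g=np.linalg.norm(np.gradient(v,axis=0),axis=1); g2=g**2; i=g.argmax(); m=abs(k-k[i])<1.2
            P.append(c+n*(k[m]*g2[m]).sum()/g2[m].sum())
        P=np.array(P); f=F(np.array([ray("top",p,z) for p in P]))
        l=cv2.fitLine(f.astype(np.float32),cv2.DIST_HUBER,0,.01,.01).ravel()
        return l
    s=np.array(shift)
    for nm,a,b,z in [("sheet -y",np.array([495,202])+s,np.array([725,246])+s,zs),("sheet +y",np.array([440,494])+s,np.array([672,540])+s,zs),
        ("run -y outer",[180,122],[435,171],.167),("run +y outer",[180,457],[380,495],.167),("run +y inner",[120,404],[375,455],.167),
        ("frame -y",[125,69],[390,121],.184),("frame +y",[40,460],[305,517],.184)]:
        l=edge(a,b,z); sl=l[1]/l[0]
        print(nm,"slope deg %.2f"%np.degrees(np.arctan(sl)),"y at mid %.2f; at x=-80: %.2f; x=-100 %.2f"%(l[3],l[3]+sl*(-80-l[2]),l[3]+sl*(-100-l[2])), "x %.0f"%l[2])
if __name__=="__main__": run("pics/top4.png",.1585,[0,0]); run("pics/top3.png",.160,[60,5])
E
python3 edges.py
```

```text
sheet -y slope deg 0.19 y at mid -73.56; at x=-80: -73.24; x=-100 -73.31 x -173
sheet +y slope deg 0.19 y at mid 75.67; at x=-80: 75.95; x=-100 75.89 x -167
run -y outer slope deg -0.17 y at mid -80.17; at x=-80: -80.00; x=-100 -79.95 x -22
run +y outer slope deg 5.32 y at mid 84.53; at x=-80: 80.28; x=-100 78.42 x -34
run +y inner slope deg -0.08 y at mid 63.58; at x=-80: 63.68; x=-100 63.71 x -12
frame -y slope deg -0.11 y at mid -97.89; at x=-80: -97.73; x=-100 -97.69 x 6
frame +y slope deg -0.19 y at mid 98.30; at x=-80: 98.61; x=-100 98.67 x 14
sheet -y slope deg 0.35 y at mid -77.31; at x=-80: -76.64; x=-100 -76.76 x -188
sheet +y slope deg 0.16 y at mid 72.07; at x=-80: 72.37; x=-100 72.31 x -188
run -y outer slope deg -0.16 y at mid -80.17; at x=-80: -80.01; x=-100 -79.96 x -22
run +y outer slope deg 6.09 y at mid 84.75; at x=-80: 79.98; x=-100 77.85 x -35
run +y inner slope deg -0.04 y at mid 63.52; at x=-80: 63.55; x=-100 63.57 x -20
frame -y slope deg -0.10 y at mid -97.89; at x=-80: -97.75; x=-100 -97.71 x 6
frame +y slope deg -0.20 y at mid 98.31; at x=-80: 98.63; x=-100 98.70 x 14
```

The sheet centre is at about +1.1 mm and its yaw is +0.3° relative to the rack. Rotating −0.3° about the TCP fixes both to within about 0.4 mm. I'll insert in guarded stages.

Run:
```python
from h import *
q=down(YAW-np.radians(.3)-np.pi/2); 
# quaternion order check: current
print(get_ee_rot(),q)
A=lambda x:[*W(x,.0029-(.305+x)*.0024),.1665]
movel(A(-.304),frame=q,v=.03); wait(.2); print(F(get_tcp_pos()),get_tcp_pos()[2],get_ft_force())
for x,v in [(-.28,.04),(-.24,.04),(-.20,.04),(-.17,.04)]:
    h=movel(A(x),v=v,until_force=5); f=get_ft_force(); print(get_time(),x,h,F(get_tcp_pos())[0],get_tcp_pos()[2],"Frack",f[:2]@EX,f[:2]@EY,f[2])
    if h: break
im=read_camera("top"); cv2.imwrite("pics/top5.png",im[:,:,::-1])
t=cv2.imread("pics/top5.png"); cv2.imwrite("pics/t5.png",cv2.resize(t[155:270,200:360],None,fx=5,fy=5,interpolation=2))
```

```text
[ 0.      0.995  -0.0995  0.    ] [0, np.float64(0.9947832433871404), np.float64(-0.1020112673980737), 0]
[[-304.0469    2.9286]] 0.16647089776888666 [ 0.7884  0.5058 -1.741 ]
12.95 -0.28 False [-279.9078    2.8638] 0.16649135067827223 Frack -0.3768794010529164 -0.02895190273283088 -1.4646263187735509
14.1 -0.24 False [-240.1515    2.7698] 0.16646928373777045 Frack -0.6533116512108805 -0.2957368085248441 -2.30777609935945
15.25 -0.2 False [-200.1442    2.6583] 0.16649481521713563 Frack -0.4217946633455145 0.30654015904871906 -0.7873419157233006
16.15 -0.17 False [-170.0431    2.6361] 0.1664614422284094 Frack -0.12424040442696087 -0.4481676701651576 -1.496752092615083
```

View pics/t5.png

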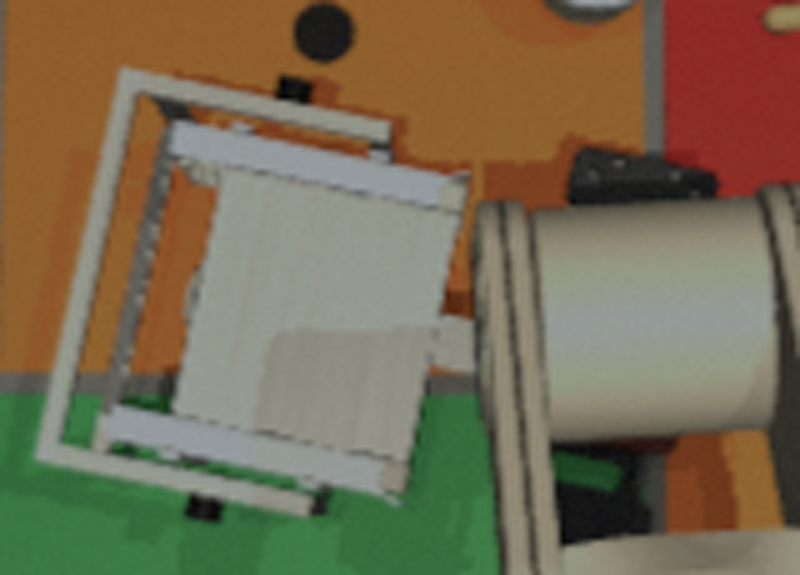

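The sheet is in the top runners, under both top flanges, with no contact force. Its leading edge is at crop px (225,175)–(180,410). Now a slow guarded push to the stop.

Run:
```python
from h import *
A=lambda x:[*W(x,.0029-(.305+x)*.0024),.1665]
for x in np.arange(-.16,-.105,.01):
    h=movel(A(x),v=.015,until_force=4); f=get_ft_force(); print(get_time(),x,h,F(get_tcp_pos())[0],"F",f[:2]@EX,f[:2]@EY,f[2])
    if h: break
wait(.3); f=get_ft_force(); print(F(get_tcp_pos()),get_tcp_pos(),f[:2]@EX,f[:2]@EY,f[2],get_ft_torque())
```

```text
17.0167 -0.16 False [-159.9963    2.5909] F -0.11581858607888193 0.2654206437389602 -0.7677591064057679
17.8333 -0.15 False [-150.0104    2.5329] F 0.1263576521701911 -0.05583593437561664 -0.7263544328264979
18.1917 -0.13999999999999999 True [-147.6071    3.1967] F -0.1454819855747696 0.37194355653836536 -0.7827167729785472
[[-147.8073    3.5265]] [0.5517 0.0687 0.1655] 0.27113020110655417 1.1121420801516364 -0.559261108520359 [-0.1994  0.1245 -0.0258]
```

Contact came at TCP x −147.6, so the leading edge is at about +51.5 mm. That agrees with the flare-tip estimate of about 51. I'll push again to confirm it is the stop.

Run:
```python
from h import *
A=lambda x:[*W(x,.0026),.1665]
def rep(h=None): f=get_ft_force(); p=get_tcp_pos(); print(get_time(),h,F(p)[0],p[2],"F",f[:2]@EX,f[:2]@EY,f[2])
movel(A(-.150),v=.02);wait(.2); rep()
h=movel(A(-.142),v=.01,until_force=5); rep(h); wait(.2); rep()
im=read_camera("top"); cv2.imwrite("pics/top6.png",im[:,:,::-1])
t=cv2.imread("pics/top6.png"); cv2.imwrite("pics/t6.png",cv2.resize(t[155:270,200:360],None,fx=5,fy=5,interpolation=2))
```

```text
18.9667 None [-150.0218    2.6088] 0.16648495914128567 F -0.3366863212672151 -0.03490530400806774 -1.1117817436139572
19.4083 True [-147.5622    2.9901] 0.16603255072879788 F -0.720175780911231 -0.5345079199664627 -1.4019627356463344
19.6083 None [-147.7443    3.4867] 0.1654760884391504 F 0.47604186920365715 0.7868356530220019 -2.038629040970457
```

View pics/t6.png

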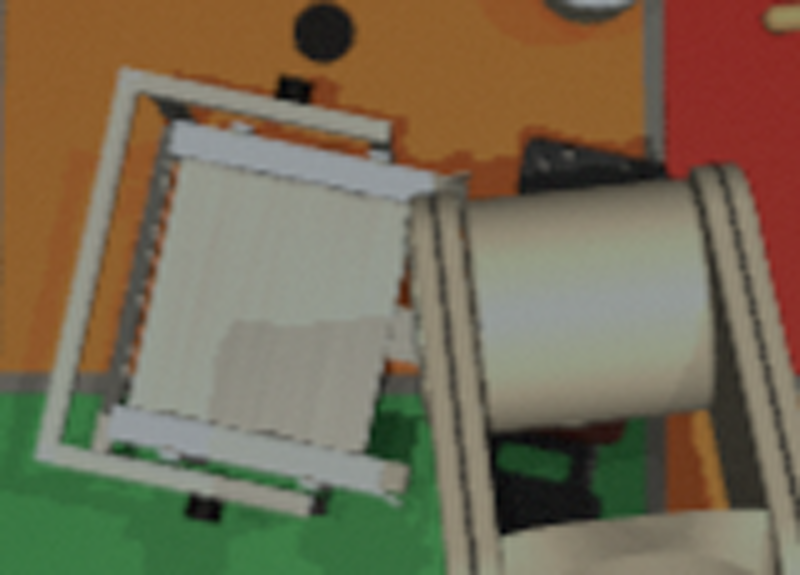

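It stopped at the same x (−147.6) twice, so it is the stop. I'll back off 1.7 mm into the 4 mm of play and lower with a force guard.

Run:
```python
from h import *
A=lambda x,z:[*W(x,.0026),z]
def rep(h=None): f=get_ft_force(); p=get_tcp_pos(); print(get_time(),h,F(p)[0],p[2],"F",f[:2]@EX,f[:2]@EY,f[2],get_ft_torque())
movel(A(-.1493,.1665),v=.02);wait(.2); rep()
for z in [.1645,.1625,.1605,.159,.158,.157,.156]:
    h=movel(A(-.1493,z),v=.01,until_force=3.5); rep(h)
    if h: break
wait(.3); rep()
```

```text
20.1083 None [-149.3114    2.6005] 0.16646790206249468 F -0.37975971846966466 0.08132234284288926 -0.04237740169550874 [-0.2122  0.0811 -0.0081]
20.4583 False [-149.314     2.6893] 0.1643778032769943 F 0.48069721507507535 -0.432211024316596 -1.5844807606772138 [-0.2166  0.0787 -0.0334]
20.8083 False [-149.3033    2.6779] 0.1623918442771954 F -0.5088949719112043 -0.5939061174631941 -0.5584497421264096 [-0.1739  0.1266 -0.0583]
21.1583 False [-149.298     2.6766] 0.16040579234120192 F 0.4587426326591985 -0.002096680728064355 -0.4814913338276865 [-0.2264  0.0829  0.0122]
21.4583 False [-149.3277    2.5884] 0.15896536506009432 F 0.18182851623603352 0.6689092196699166 -1.1698178319653003 [-0.2993  0.0879  0.0654]
21.7083 False [-149.2453    2.4599] 0.15821855169447643 F -0.5965635712008807 0.8267898119555794 1.3554659198546566 [0.0667 0.001  0.1172]
21.9583 False [-149.2789    2.4099] 0.15739167299058962 F -1.486043906361428 1.7159827226021622 4.5115119902079 [0.0077 0.0386 0.129 ]
22.2083 False [-149.4208    2.3503] 0.15638221099863572 F -2.2374039793993155 2.005755617951546 5.549722364413186 [-0.0713 -0.0056  0.0705]
22.5083 None [-149.4066    2.3397] 0.15639248226540853 F -2.5134732581690047 2.7776759696034032 5.419462537862604 [-0.125   0.0087  0.0003]
```

First contact came at TCP z of about 0.158. That is the floor height expected (146 + 12 mm); on the lip it would have been 0.163, so the rear edge is down behind the lips. I'll relax upward, release, lift straight up and check.

Run:
```python
from h import *
A=lambda x,z:[*W(x,.0026),z]
def rep(h=None): f=get_ft_force(); p=get_tcp_pos(); print(get_time(),h,F(p)[0],p[2],"F",f[:2]@EX,f[:2]@EY,f[2])
movel(A(-.1493,.158),v=.02); wait(.2); rep()
command_gripper(1.0); rep(); print(get_grip_width()*88)
movel(A(-.1493,.24),v=.08); rep(); 
im=read_camera("wrist"); cv2.imwrite("pics/w7.png",im[:,:,::-1])
movel(A(-.1493,.32),v=.2)
move_pose([.45,-.30,.35],down(-.3)); rep()
for n in ["side","top"]:
    im=read_camera(n); cv2.imwrite(f"pics/{n}7.png",im[:,:,::-1])
t=cv2.imread("pics/top7.png"); s=cv2.imread("pics/side7.png")
cv2.imwrite("pics/t7.png",cv2.resize(t[155:270,200:360],None,fx=5,fy=5,interpolation=2))
cv2.imwrite("pics/s7.png",cv2.resize(s[130:255,210:350],None,fx=4.8,fy=4.8,interpolation=2))
```

```text
22.9583 None [-149.3183    2.7649] 0.15771299285799287 F 0.7462589032325515 -0.14820555812582326 -0.9687955293670978
24.0833 None [-149.288     2.5896] 0.15802056927159644 F 0.2765402094154536 -0.5059370622449646 -0.8873854257737609
87.89320280952182
25.2583 None [-149.4226    2.9827] 0.23939848132807645 F 0.7161245611283212 0.3236077229779521 -0.6678075131386599
27.2833 None [-528.5481   30.1171] 0.3495791847341466 F 0.8735522994937804 1.0966996750445612 -0.7728971040930098
```

View pics/t7.png

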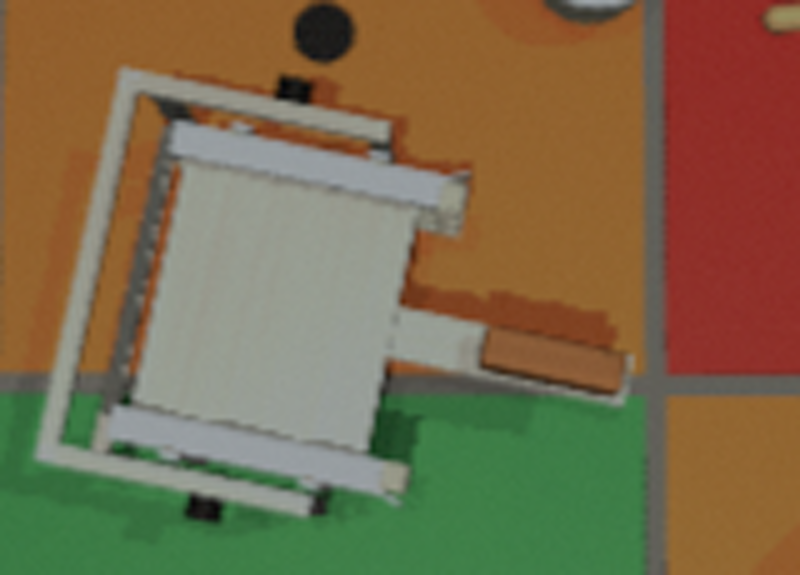

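View pics/s7.png

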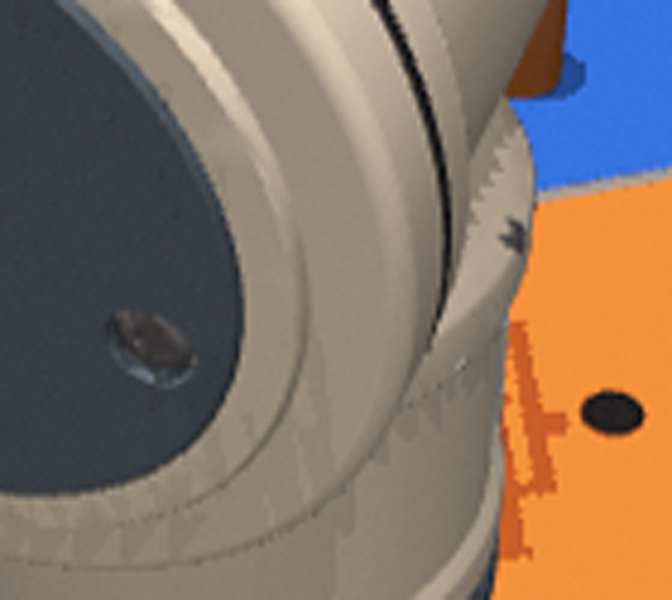

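View pics/w7.png

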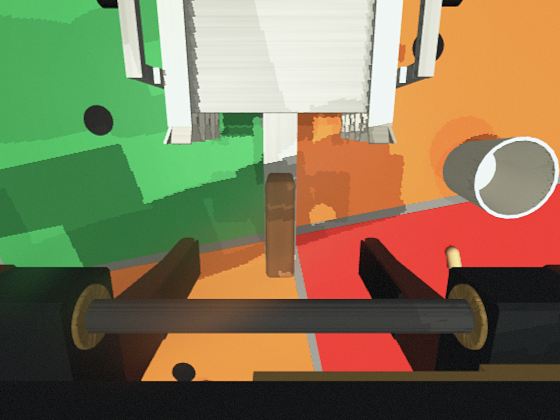

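Top view: the sheet lies straight in the runners, its rear edge (crop px (412,215)–(370,455)) inside the lips. The arm hides the side view, so I'll clear it and measure.

Run:
```python
from h import *
move_pose([-.05,-.5,.35],down(-1.5)); print(get_time())
for n in ["side","top"]:
    im=read_camera(n); cv2.imwrite(f"pics/{n}8.png",im[:,:,::-1])
t=cv2.imread("pics/top8.png"); s=cv2.imread("pics/side8.png")
cv2.imwrite("pics/s8.png",cv2.resize(s[130:255,210:350],None,fx=4.8,fy=4.8,interpolation=2))
def c(u,v): return ((u+.5)/5+199.5,(v+.5)/5+154.5)
P={"rear -y":(412,215),"rear +y":(370,452),"lead -y":(181,165),"lead +y":(135,402)}
for k,p in P.items(): print(k,F(ray("top",c(*p),.150)))
print("neck at rear",[F(ray("top",c(*p),.150)) for p in [(400,306),(388,356)]])
print("grip top",[F(ray("top",c(*p),.196)) for p in [(488,325),(632,353),(622,392),(480,363)]])
# projections into side for candidate rear heights
for z in (.150,.155): print(z,[((proj("side",[*W(-.0695,y),z])-[209.5,129.5])*4.8-.5) for y in (-.06,.06)],[((proj("side",[*W(.0500,y),z])-[209.5,129.5])*4.8-.5) for y in (-.06,.06)])
```

```text
29.325
rear -y [[-67.3301 -59.1534]]
rear +y [[-70.743   61.1425]]
lead -y [[ 51.3518 -60.6991]]
lead +y [[48.8773 60.2522]]
neck at rear [array([[-70.666 , -13.1346]]), array([[-69.8497,  12.5624]])]
grip top [array([[-115.369 ,   -8.8387]]), array([[-185.5903,   -9.4677]]), array([[-184.5218,    9.8254]]), array([[-115.2397,    9.8139]])]
0.15 [array([442.0359, 320.3913]), array([184.4505, 333.0272])] [array([418.588 , 159.7364]), array([183.2736, 170.3022])]
0.155 [array([442.3573, 312.5866]), array([183.7268, 325.222 ])] [array([418.795 , 152.0166]), array([182.6087, 162.5748])]
```

View pics/s8.png

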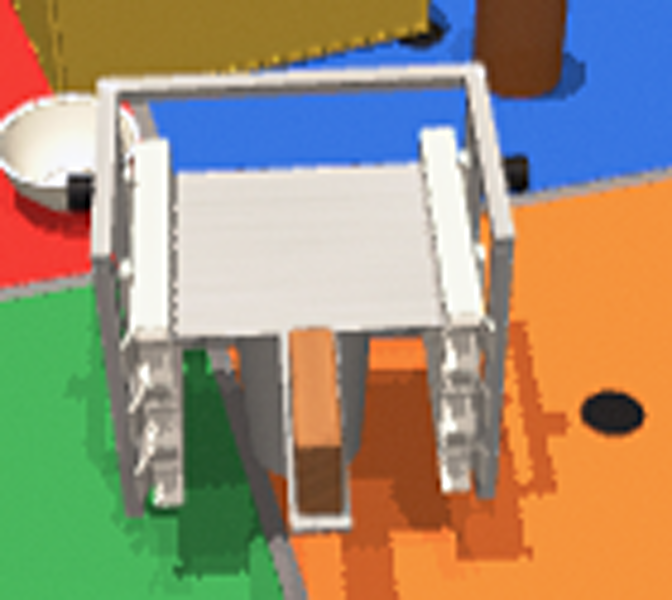

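View pics/top8.png

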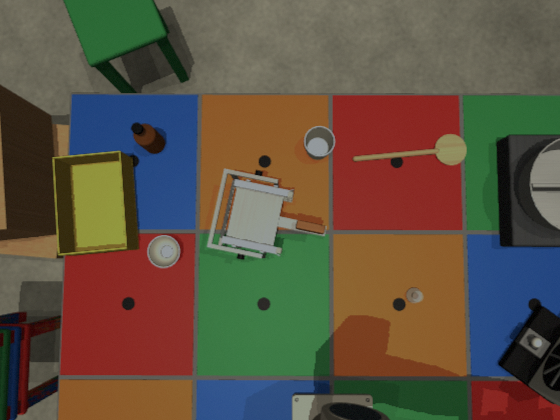

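The side view puts the rear edge at crop px (440,328)–(180,335) and the lead edge at (418,165)–(180,173). These match the predictions for a sheet top at z = 0.150 (rear rows 320/333, lead rows 160/170) or slightly lower. They rule out resting on the lips, where z = 0.155 would give rear rows 313/325. Tumbler, bowls, skimmer and stopper are where they were. Handing in.

```bash
python3 -c "
from station import *
job_done(); print(get_time())"
```

```text
the job is handed in; nothing more can be done
the job is handed in; nothing more can be done
```

The sheet is seated on the top runners (146 mm), the lowest pair that clears the tumbler standing in the rack. I handed the job in at about 29 s on the robot's clock; no verdict is reported.

- **Insertion:** I gripped the sheet at x = −140 with no droop. Before entering, I corrected about 3 mm sideways and 0.3° of yaw from one top view of both sheet and rack.
- **Back stop:** Two gentle pushes of 4–5 N stopped at the same place, with the leading edge at about +51 mm. I then backed off about 1.7 mm into the play.
- **Setting down:** The sheet touched the floor at the expected height and took at most about 5.5 N. I eased off, opened the gripper and moved the arm clear.

Last checks:
- **Position:** the leading edge is at about +50 mm and the rear edge at about −69 mm. The sheet is centred to within about 1 mm.
- **Height:** the side view agrees with the sheet lying flat on the runners and rules out the rear edge resting on the lips.
- **Other objects:** the dishes, skimmer and stopper look unmoved.

**Disagreements:**
- The front and rear edges suggest a yaw of 1.2–1.6° (about 0.03 rad, limit 0.06), while the neck and grip look nearly straight.
- While settling after each stop contact, the TCP drifted about 1 mm sideways and down, but the forces stayed near zero.

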